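# Free the jammed lever bin and ease its lid shut

### The arm

A 6-joint arm with a two-finger parallel gripper is mounted at the origin on a cart in front of the work surface, level with it; the furniture and walls round the work are solid. World frame = base frame: x ahead of the robot, y to its left, z up, the work surface at z = 0. Lengths are in m, angles in rad, forces in N, time in s.
With the tool pointing down it reaches from about 0.375 to 0.925 m from the base axis. Payload 5.7 kg.
Tool frame: the origin (TCP) lies midway between the tips of the shut fingers; the grasp point (between the pads) lies 19 mm behind it; z points along the fingers, y is the line along which they close (so a half turn about z gives the same grasp; the last joint's range is limited). The gripper opens to 88 mm and grips with 3 to 60 N. Pads are 20 mm wide; open, the fingers measure 115 mm over their backs; the gripper's body (75 mm by 178 mm) begins 61 mm behind the grasp point.
Start: joints at [1.084, 0.359, 1.51, -0, 1.272, -0.115], TCP at [0.218, 0.559, 0.198] pointing down, gripper open.
Joint ranges: [-2.97, 2.97], [-1.01, 2.36], [0.21, 2.38], [-0.96, 4.11], [0.2, 2.71], [-2.98, 2.98]. Speed limits (rad/s): [2.39, 2.39, 3.14, 3.14, 3.14, 3.14].

### API

Orientations are given as a unit quaternion [x, y, z, w].
In Python, from bench import move_ptp, servo_line, goto_joints, move_gripper, sleep, inverse_kinematics, capture, PlanningError, close_job, spot_in, silhouettes, current_clock, current_joint_pos, current_qvel, current_joint_torque, current_position, current_orientation, current_force, current_torque, current_finger_gap, current_grip_force gives the robot as it stands. Calls block until the motion is done:
- move_ptp(position, orientation): joint-space move of the TCP to a pose.
- servo_line(position, orientation=None, rate=0.15, contact_N=None): straight line of the TCP; orientation=None keeps the orientation; rate is the mean speed in m/s. With contact_N (N) it stops when the force on the tool has changed by that much, and returns True; else False.
- goto_joints(angles): joint-space move.
- move_gripper(opening): finger opening in m; the grip force is fixed at half the most; returns when the fingers have stopped.
- sleep(seconds).
- inverse_kinematics(position, orientation): joint angles nearest the present ones, or None.
- capture(name): name is "scene" or "top"; returns a dict with "image" (400x640x3 uint8, blue, green, red), "range_z" (400x640 float32, m along the optical axis (not along the pixel's ray), 0 where there is no reading), "intrinsics" (3x3 intrinsics, pixels), "R" (3x3) and "t" (3): a world point X has camera coordinates R X + t. Camera axes: x right, y down, z forward; pixel columns grow to the right and rows downward; lengths in m; the calibration is good to about 2 mm. A picture is of the moment at which its call begins.
A pose or a line that the arm cannot do raises PlanningError and nothing moves.
- close_job(): hands the job in; it is judged then, once.
Trained networks look in the newest picture that a camera, given by its name, has taken for a name from the list of things; names that differ only in an ending like _2 or _b are one class to them, and where a whole thing is asked for, a point or a joint stands for the part that bears it (a point fixed in the world has none). Each returns a list of dicts, best first, with "conf" (0 to 1); they miss things now and then, are a little off and sometimes report something else, mostly with a low value. They report only what shows in the picture. A call takes as long as a camera call. They do not tell look-alikes from the thing itself.
- spot_in(camera, query): "xy" ([column, row] in pixels, amid what is visible of it).
- silhouettes(camera, query): "region" (400x640 bool, what is visible of it) and "xy" ([column, row] in pixels, amid what is visible of it).
Readings, each from a call of its own:
- current_clock(): time.
- current_joint_pos(): joint angles.
- current_qvel(): joint speeds.
- current_joint_torque(): joint torques, N m.
- current_position(): TCP position.
- current_orientation(): TCP orientation.
- current_force(): force on the tool from outside, world axes, zero at the start.
- current_torque(): the same for the moment, N m.
- current_finger_gap(): finger opening in m.
- current_grip_force(): force on a finger pad.
Only numpy, scipy, OpenCV 4.12 (cv2) and the standard library are available. Lean on these libraries where they do the work, as an engineer would, in place of code of your own. Each camera call takes 0.05 s, during which the arm holds its last target. There are 200 camera calls.

### The job

A used scourer is caught under the lid of the small steel lever bin and props it ajar. With your fingertips press the bin's front lever down until the lid stands wide open and the scourer has dropped inside, then let the lever up slowly so that the lid comes down without slamming and shuts fully. Work the lid by the lever alone: do not touch the lid or the scourer, do not lift, tip or shove the bin, and leave the jar, bottle and mug around it alone.

Things in the scene. Friction and masses are not known exactly. Their poses are not given: they have to be found in the camera images.
- bin: small round steel pedal-style bin standing loose (about 2 kg): drum 156 mm across, 4 mm wall, rim 215 mm above the worktop, inner floor 54 mm up, black plinth 50 mm high. Origin: centre of its underside. Its -x axis points out of the front, where the lever is (roughly towards the robot); the lid's hinge is at the back (+x), 90 mm from the bin's axis, 218 mm up.
- bin_lid (a joint): opening angle of the lid, rad: 0 shut, 1.25 fully open, about 0.2 while propped by the scourer. Domed black lid 172 mm across with a down-turned skirt; shut, its top is 238 mm above the worktop; fully open, its edge is about 385 mm up, over the bin's back half. No spring, hardly any damping: let go, it falls and slams.
- bin_lever (a joint): angle of the lever, rad: 0 up (lid shut), 0.2 fully down, against a stop (lid fully open). A hidden rod links it to the lid: lid angle = 6.25 x lever angle. Its pivot lies on the bin's axis, 38 mm above the worktop; the lid's weight carries it up again. Pressing at the middle of the tread takes about 5 to 9 N at first, less as the lid rises.
- tread (a point): middle of the upper face of the lever's tread, a flat steel plate with black ribs, 44 mm front to back x 50 mm wide x 8 mm thick, out in front of the plinth, 128 mm from the bin's axis. 46 mm above the worktop with the lever up, 20 mm fully down, about 41 mm at the start. The tread spans 106 to 150 mm from the bin's axis; its middle is 50 mm clear of the drum, 42 mm of the lid.
- lid_edge (a point): lower edge of the lid's skirt at the front of the bin: 207 mm above the worktop when shut, about 244 mm at the start.
- pad: used teal scourer, a firm block 30 x 31 x 50 mm, 10 g. At the start it lies across the front rim, pinched under the lid's edge, its outer end sticking out a little; once the lid is lifted clear it tips inwards and drops to the bin's floor. Origin: centre of one 30 x 31 mm end (the inner one at the start); its z axis runs along its length, outwards at the start.
- descaler: bystander: small jar with a brownish yellow screw cap, 42 mm across, 96 mm tall, standing 17 to 21 cm to one side of the bin's axis. Origin: centre of its underside.
- cleaner: bystander: teal plastic bottle with a yellow cap, 58 mm across, 208 mm tall, standing 17 to 21 cm to the other side of the bin's axis (the two may be swapped). Origin: centre of its underside.
- cup: bystander: white mug, 79 mm across, 109 mm over its handle, 89 mm tall, standing farther to the left on the draining board. Origin: centre of its underside.
There are look-alikes about, which are no part of the job. What is shaped like the pad but green or orange is not meant.

How it is judged:
On the way:
1. the fingers press the lever down and hold the lid wide open (over 1.05 rad) with the scourer inside the bin (value of joint bin_lid above 1.05 rad and contact force between the fingers and bin_lever above 0.5 N and z of pad in the frame of bin between 0.045 and 0.18 m and horizontal distance between pad and bin below 0.08 m), for 0.2 s.
At the end, for the whole second after the job is handed in: The lid is shut (within 0.03 rad) and the lever fully up, the scourer lies inside the bin below its rim, and the bin stands upright and still within 30 mm of where it stood (value of joint bin_lid below 0.03 rad and value of joint bin_lever below 0.01 rad and z of pad in the frame of bin between 0.045 and 0.18 m and horizontal distance between pad and bin below 0.08 m and linear speed of bin below 0.01 m/s and angle between bin's own z axis and vertical below 0.03 rad and distance of bin from where it was at the start of the episode below 0.03 m); the robot touches nothing.
It fails at once if the lid falls the last 0.35 rad faster than 1.5 rad/s: it slams (value of joint bin_lid below 0.35 rad and velocity of joint bin_lid below -1.5 rad/s).
It fails at once if the robot touches the lid (contact force between the arm and bin_lid above 0.3 N).
It fails at once if the robot touches the scourer (contact force between the arm and pad above 0.2 N).
It fails at once if the bin is lifted, tipped or shoved (height (world z) of bin above 0.012 m or angle between bin's own z axis and vertical above 0.12 rad or distance of bin from where it was at the start of the episode above 0.035 m).
It fails at once if the jar, the bottle or the mug is moved or tipped (distance of any of descaler, cleaner, cup from where it was at the start of the episode above 0.02 m or angle between any of descaler, cleaner, cup's own z axis and vertical above 0.2 rad).
It also fails if it takes over 48 s, if anything falls off the work surface, if the arm or the gripper's body presses on something with over 40 N, if the wrist force passes 120 N, or if a joint passes its speed limit or range.

## Working session

There is one attempt and no reset: what is moved stays moved. The work goes in short steps, each a Python script; the robot and the scene stay as the last script left them, time stands still between calls to the robot, and variables do not carry over. Pictures are saved under pics/ and viewed, at most 10 in all, crops included, and the job is handed in when it is done.

```bash
mkdir -p pics
cat > h.py <<'E'
import numpy as np, cv2
from bench import *
def cloud(c):
    K,R,t=map(np.array,(c["intrinsics"],c["R"],c["t"])); d=c["range_z"]
    v,u=np.mgrid[:400,:640]
    P=np.stack([(u-K[0,2])/K[0,0]*d,(v-K[1,2])/K[1,1]*d,d],-1)
    return (P-t)@R
E
python3 - <<'E'
from h import *
for n in("scene","top"):
    c=capture(n); cv2.imwrite(f"pics/{n}0.png",c["image"]); W=cloud(c); ok=c["range_z"]>0
    print(n,"cam at",-np.array(c["R"]).T@c["t"])
    for q in("bin","bin_lid","bin_lever","tread","lid_edge","pad","descaler","cleaner","cup"):
        for s in silhouettes(n,q)[:3]:
            m=s["region"]&ok; p=W[m]
            print(q,round(s["conf"],2),np.round(s["xy"]),m.sum(),*(np.round(np.percentile(p,k,axis=0),3) for k in(3,50,97)) if len(p) else "")
print(current_clock(),current_orientation())
E
```

```text
scene cam at [ 0.03292465 -0.28293105  0.85992815]
bin 0.87 [357. 205.] 6709 [ 0.484 -0.09   0.011] [ 0.547 -0.031  0.198] [0.67  0.054 0.264]
bin 0.36 [214. 180.] 901 [0.448 0.399 0.005] [0.489 0.413 0.071] [0.531 0.466 0.087]
bin_lid 0.94 [364. 178.] 3046 [ 0.518 -0.092  0.225] [ 0.578 -0.025  0.253] [0.679 0.058 0.264]
bin_lever 0.76 [319. 249.] 365 [0.457 0.009 0.035] [0.484 0.03  0.04 ] [0.52  0.058 0.043]
tread 0.94 [320. 249.] 395 [0.457 0.01  0.033] [0.486 0.031 0.04 ] [0.522 0.063 0.043]
lid_edge 0.68 [361. 178.] 3112 [ 0.518 -0.091  0.111] [ 0.58  -0.025  0.253] [0.69  0.059 0.264]
pad 0.8 [237. 211.] 460 [0.441 0.28  0.003] [0.471 0.294 0.037] [0.508 0.325 0.043]
pad 0.69 [328. 192.] 115 [0.514 0.015 0.219] [0.52  0.026 0.234] [0.529 0.046 0.244]
pad 0.5 [286. 210.] 216 [ 0.525  0.17  -0.002] [0.541 0.191 0.026] [0.577 0.219 0.031]
descaler 0.72 [321. 181.] 241 [0.665 0.139 0.005] [0.672 0.154 0.072] [0.703 0.17  0.098]
cleaner 0.7 [404. 262.] 1408 [ 0.505 -0.207  0.011] [ 0.515 -0.184  0.135] [ 0.542 -0.158  0.208]
cup 0.65 [211. 178.] 888 [0.448 0.399 0.009] [0.488 0.414
[... 529 characters left out ...]
267]
pad 0.72 [274. 255.] 319 [0.441 0.282 0.007] [0.47  0.304 0.042] [0.507 0.326 0.046]
pad 0.55 [301. 232.] 155 [0.526 0.174 0.01 ] [0.543 0.197 0.029] [0.565 0.219 0.035]
pad 0.53 [355. 198.] 52 [0.515 0.024 0.224] [0.522 0.035 0.24 ] [0.529 0.046 0.248]
descaler 0.65 [304. 191.] 269 [0.668 0.134 0.008] [0.678 0.155 0.074] [0.707 0.176 0.1  ]
descaler 0.46 [412. 202.] 635 [ 0.506 -0.196  0.014] [ 0.519 -0.166  0.136] [ 0.546 -0.153  0.21 ]
cleaner 0.73 [413. 202.] 676 [ 0.506 -0.279  0.002] [ 0.52  -0.168  0.141] [ 0.618 -0.153  0.21 ]
cup 0.93 [231. 259.] 712 [0.454 0.401 0.017] [0.49  0.434 0.086] [0.534 0.471 0.092]
1.0 [ 1.84833644e-01  9.82769821e-01 -5.18577660e-05 -1.59048046e-05]
```

Run:
```python
from h import *
from scipy.optimize import least_squares
ims=[]
for n in("scene","top"):
    c=capture(n); W=cloud(c); ok=c["range_z"]>0
    m=silhouettes(n,"bin")[0]["region"]&ok
    p=W[m]; d=p[(p[:,2]>.07)&(p[:,2]<.19)]
    f=least_squares(lambda x:np.hypot(*(d[:,:2]-x).T)-.078,[.6,-.01],loss="soft_l1",f_scale=.002); b=f.x
    t=W[silhouettes(n,"tread")[0]["region"]&ok]; t=t[(t[:,2]>.03)&(t[:,2]<.05)]
    r=cv2.minAreaRect((t[:,:2]*1000).astype(np.float32))
    A=np.linalg.lstsq(np.c_[t[:,:2],np.ones(len(t))],t[:,2],rcond=None)[0]
    v=np.array(r[0])/1000-b
    print(n,"axis",b,len(d),np.abs(f.fun).mean(),"tread",r,"dist",np.hypot(*v),"yaw",np.arctan2(-v[1],-v[0]),"med",np.median(t,0),"grad",A[:2])
    u,v=(340,215) if n=="scene" else (350,210)
    ims.append(cv2.resize(c["image"][v-80:v+80,u-100:u+100],None,fx=3.7,fy=3.7,interpolation=2)[:590])
cv2.imwrite("pics/c1.png",cv2.resize(np.hstack(ims),(800,320)))
```

```text
scene axis [ 0.59825991 -0.01249376] 1819 0.0016349977725962958 tread ((490.8829345703125, 30.046627044677734), (47.943458557128906, 70.76058959960938), 65.24154663085938) dist 0.1154967474504284 yaw -0.37720713883031726 med [0.48610832 0.02920575 0.03932108] grad [-0.02399576  0.03873042]
top axis [ 0.59885373 -0.0128975 ] 743 0.0006249772753575472 tread ((488.7687072753906, 31.098125457763672), (45.77243423461914, 66.06686401367188), 66.19085693359375) dist 0.11855095340450343 yaw -0.380205779919388 med [0.48439656 0.03207651 0.0418147 ] grad [-0.03308191  0.02126635]
```

View pics/scene0.png

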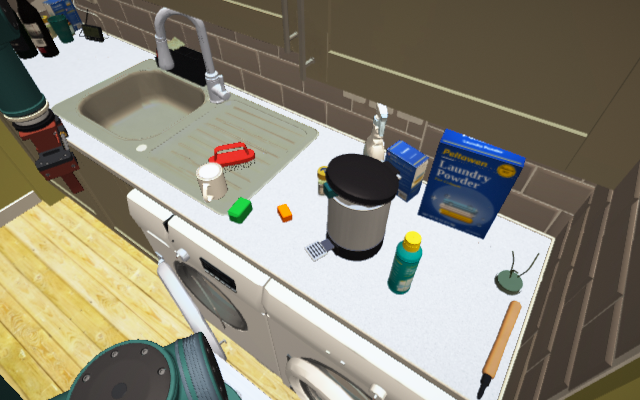

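View pics/c1.png

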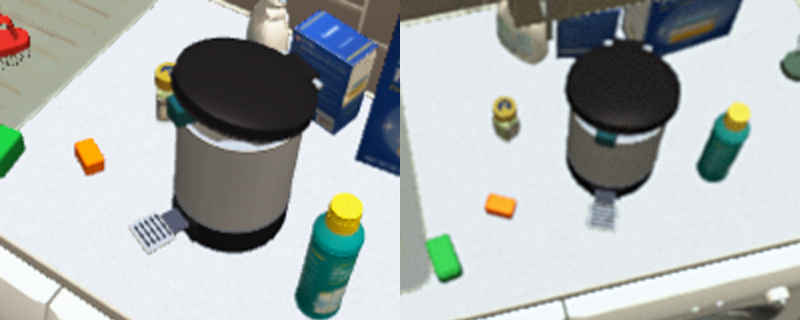

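The scene shows the bin at (358,205) and its lever tread at (319,249). Three things have the pad's shape: green at (240,209), orange at (285,212) and teal under the lid at (328,192). The enlarged crop shows that only the teal one is pinched under the lid, so that is the pad. The jar is at (321,181), the bottle at (404,262) and the mug at (211,178).

I'll shut the fingers, lean the tool away from the lid and come down on the tread.

```bash
cat >> h.py <<'E'
from scipy.spatial.transform import Rotation as Ro
AX=np.array([.5985,-.0127]); YAW=-.38
f=np.array([np.cos(YAW),np.sin(YAW),0])          # towards the bin
def quat(tilt,s=1):
    z=f*np.sin(tilt)-np.array([0,0,np.cos(tilt)]); y=s*np.array([-f[1],f[0],0])
    return Ro.from_matrix(np.c_[np.cross(y,z),y,z]).as_quat()
def at(r,z): return [*(AX-r*f[:2]),z]
E
python3 - <<'E'
from h import *
for tl in(.5,.4,.3,.2):
  for s in(1,-1):
    print(tl,s,[None if q is None else np.round(q,2) for q in(inverse_kinematics(at(r,z),quat(tl,s)) for r,z in((.2,.25),(.128,.1),(.128,.015)))])
E
```

```text
0.5 1 [array([ 0.26, -0.17,  2.11, -0.4 ,  0.83, -0.71]), array([ 0.12,  0.21,  2.26, -0.81,  0.33, -0.34]), None]
0.5 -1 [array([ 0.26, -0.17,  2.11, -0.4 ,  0.83,  2.43]), array([ 0.12,  0.21,  2.26, -0.81,  0.33,  2.8 ]), None]
0.4 1 [array([ 0.19, -0.15,  2.05, -0.27,  0.91, -0.88]), array([ 0.07,  0.2 ,  2.18, -0.42,  0.43, -0.76]), None]
0.4 -1 [array([ 0.19, -0.15,  2.05, -0.27,  0.91,  2.27]), array([ 0.07,  0.2 ,  2.18, -0.42,  0.43,  2.38]), None]
0.3 1 [array([ 0.12, -0.11,  1.99, -0.17,  1.01, -1.  ]), array([ 0.03,  0.21,  2.11, -0.22,  0.56, -0.99]), array([ 0.03,  0.4 ,  2.19, -0.4 ,  0.3 , -0.79])]
0.3 -1 [array([ 0.12, -0.11,  1.99, -0.17,  1.01,  2.14]), array([ 0.03,  0.21,  2.11, -0.22,  0.56,  2.15]), array([ 0.03,  0.4 ,  2.19, -0.4 ,  0.3 ,  2.35])]
0.2 1 [array([ 0.07, -0.07,  1.92, -0.1 ,  1.11, -1.09]), array([-0.01,  0.23,  2.03, -0.11,  0.7 , -1.12]), array([-0.01,  0.4 ,  2.11, -0.17,  0.45, -1.06])]
0.2 -1 [array([ 0.07, -0.07,  1.92, -0.1 ,  1.11,  2.05]), array([-0.01,  0.23,  2.03, -0.11,  0.7 ,  2.02]), array([-0.01,  0.4 ,  2.11, -0.17,  0.45,  2.08])]
```

Run:
```python
from h import *
q=quat(.2); move_gripper(0)
move_ptp(at(.2,.25),q); servo_line(at(.15,.12),q,rate=.15); servo_line(at(.128,.07),q,rate=.06)
f0=np.array(current_force())
print(servo_line(at(.128,.025),q,rate=.015,contact_N=2.5),current_position(),np.array(current_force())-f0,current_clock())
c=capture("scene"); W=cloud(c); m=silhouettes("scene","bin_lid")[0]["region"]
print(np.percentile(W[m],[3,50,97],axis=0))
cv2.imwrite("pics/c2.png",cv2.resize(c["image"][110:290,230:470],(800,600)))
```

```text
False [0.47967567 0.03476829 0.02505206] [-0.28892852 -0.02468584  0.6594505 ] 9.8417
[[ 0.51739782 -0.09232634  0.226478  ]
 [ 0.57819261 -0.02640829  0.25324848]
 [ 0.67383081  0.05366947  0.26441623]]
```

View pics/c2.png

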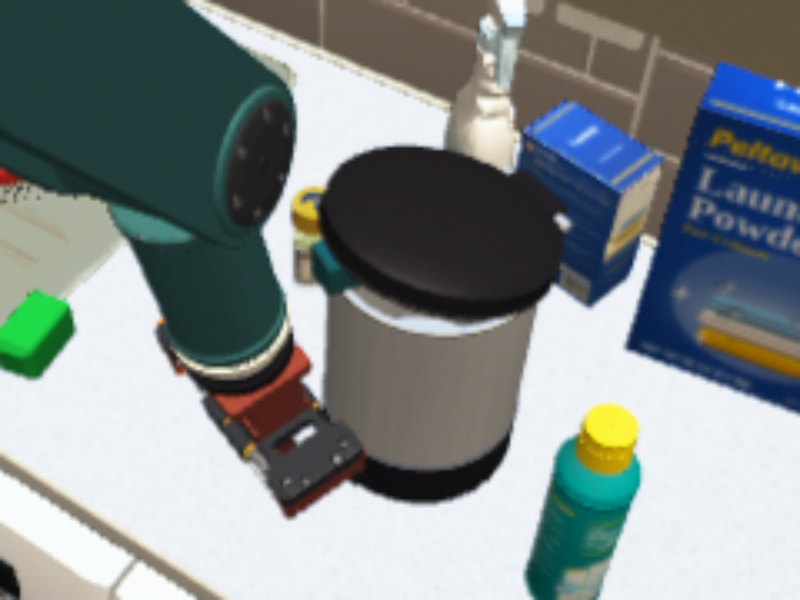

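The picture shows the gripper over the tread at about (310,240). The lid hasn't moved and there is no contact, even though the TCP is below the tread's height. I'll check whether the fingers are shut and where they really are.

Run:
```python
from h import *
print(current_finger_gap(),current_grip_force(),current_joint_pos(),current_force(),current_orientation(),quat(.2))
c=capture("top"); W=cloud(c)
cv2.imwrite("pics/c3.png",cv2.resize(c["image"][140:290,260:460],(800,600)))
for s in silhouettes("top","tread")[:2]: print(s["conf"],s["xy"],np.median(W[s["region"]],0))
```

```text
0.00017495542464273175 0.0 [-0.01040178  0.37975832  2.10109892 -0.15636455  0.47890946 -1.06892794] [ 0.21100432 -0.10726141 -0.27901995] [ 0.18790992  0.97709895 -0.01885098  0.09804155] [ 0.18791539  0.9770983  -0.01885443  0.09803684]
```

View pics/c3.png

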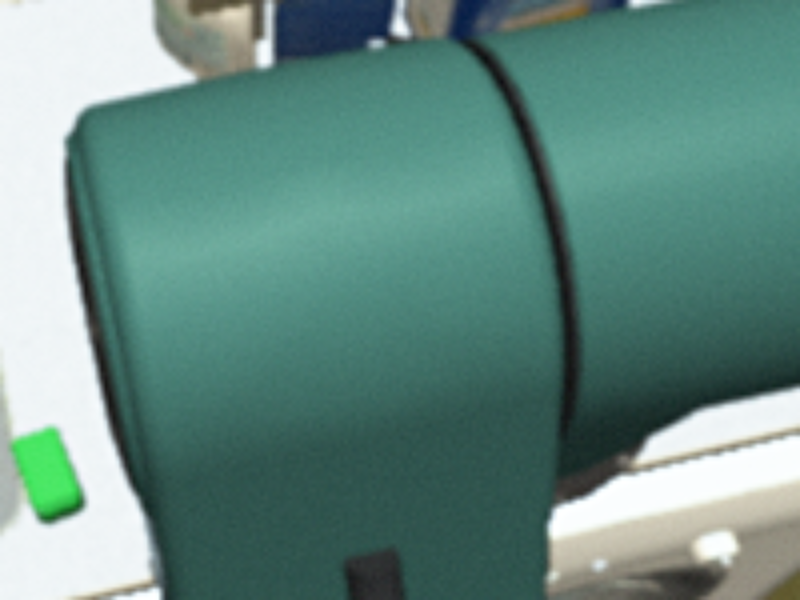

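Run:
```python
from h import *
c=capture("scene"); W=cloud(c)
K=np.array(c["intrinsics"]); 
def pr(X):
    x=K@(np.array(c["R"])@X+c["t"]); return np.round(x[:2]/x[2],1)
T=np.array(current_position()); R=Ro.from_quat(current_orientation()).as_matrix()
print("tcp",T,pr(T),"body bottom centre",pr(T-.08*R[:,2]),"tread",pr(np.array(at(.128,.041))),pr(np.array([.486,.030,.041])))
# tool-frame coordinates of what is seen near the gripper
P=(W-T)@R; m=(np.abs(P[...,0])<.06)&(np.abs(P[...,1])<.12)&(P[...,2]<.02)&(P[...,2]>-.16)&(W[...,2]>.01)&(np.hypot(W[...,0]-AX[0],W[...,1]-AX[1])>.09)
p=P[m]
for a in np.arange(-.16,.02,.02):
    s=p[(p[:,2]>=a)&(p[:,2]<a+.02)]
    if len(s): print(round(a,2),len(s),s.min(0).round(3),s.max(0).round(3))
for s in silhouettes("scene","tread")+silhouettes("scene","bin_lever"): print(s["conf"],s["xy"],s["region"].sum(),np.median(W[s["region"]],0))
im=c["image"].copy()
for X,col in((T,(0,0,255)),(np.array(at(.128,.041)),(0,255,0)),(np.array(at(.15,.041)),(255,0,0))): cv2.circle(im,tuple(int(v) for v in pr(X)),1,col,-1)
cv2.imwrite("pics/c4.png",cv2.resize(im[200:275,270:370],(800,600),interpolation=0))
```

```text
tcp [0.4796192  0.03476253 0.02501025] [316.  253.4] body bottom centre [310.5 238.7] tread [316. 250.] [318.9 249.2]
-0.16 593 [-0.032 -0.091 -0.16 ] [ 0.034  0.086 -0.14 ]
-0.14 220 [-0.033 -0.09  -0.14 ] [ 0.034  0.086 -0.12 ]
-0.12 110 [-0.033 -0.083 -0.12 ] [ 0.034  0.078 -0.103]
-0.1 2 [-0.002 -0.027 -0.099] [ 0.006 -0.026 -0.098]
-0.08 11 [-0.009 -0.015 -0.073] [ 0.004 -0.012 -0.061]
-0.06 1 [ 0.001 -0.011 -0.06 ] [ 0.001 -0.011 -0.06 ]
-0.02 22 [-0.026 -0.015 -0.019] [ 0.02   0.024 -0.007]
0.5 [361.2, 201.9] 6171 [ 0.55149365 -0.03669343  0.21491132]
```

View pics/c4.png

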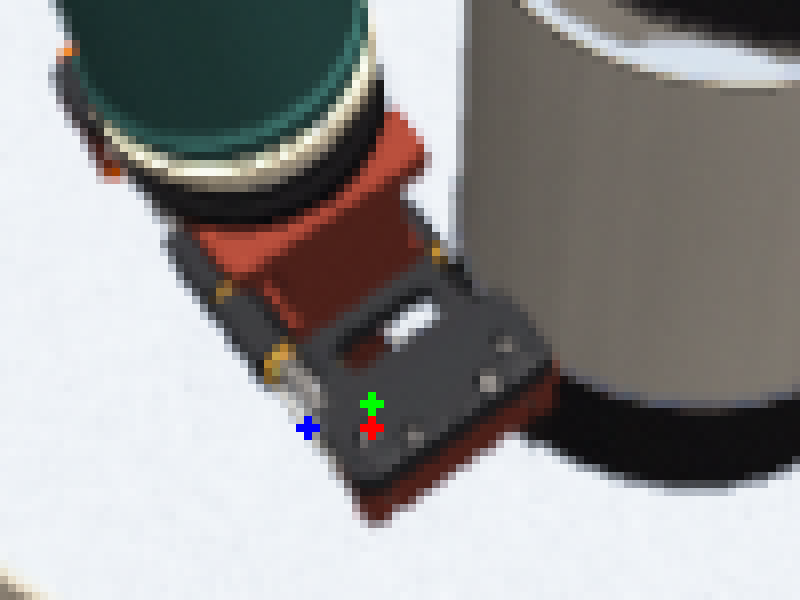

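Nothing explains this yet. The tread's left edge, at about (305,247), still reads as up, while the TCP is computed to be below its face. I'll back out slowly, logging force, and measure the tread and fingertips again.

Run:
```python
from h import *
q=quat(.2)
c=capture("scene"); W=cloud(c); p=W[235:262,298:312].reshape(-1,3); p=p[(p[:,2]>.012)&(p[:,2]<.06)]; print("edge pts",np.round(np.percentile(p,[5,50,95],axis=0),3).tolist())
for z in(.035,.045,.06,.12):
    servo_line(at(.128,z),q,rate=.03); print(z,np.round(current_force(),2),np.round(current_position(),4))
servo_line(at(.24,.16),q,rate=.1)
ims=[]
for n in("scene","top"):
    c=capture(n); W=cloud(c); K=np.array(c["intrinsics"]); im=c["image"].copy()
    T=np.array(current_position()); R=Ro.from_quat(current_orientation()).as_matrix()
    def pr(X):
        x=K@(np.array(c["R"])@X+c["t"]); return [int(round(v)) for v in x[:2]/x[2]]
    for s in silhouettes(n,"tread")[:1]:
        t=W[s["region"]]; t=t[(t[:,2]>.02)&(t[:,2]<.06)]; print(n,s["conf"],s["xy"],np.percentile(t,[3,50,97],axis=0).round(3).tolist())
    for X in(T,T-.08*R[:,2]): cv2.circle(im,pr(X),1,(255,0,255),-1)
    u,v=pr(np.array(at(.16,.08))); ims.append(cv2.resize(im[v-55:v+65,u-40:u+40],(400,600)))
cv2.imwrite("pics/c5.png",np.hstack(ims)); print(current_clock())
```

```text
edge pts [[0.455, 0.036, 0.035], [0.463, 0.05, 0.038], [0.469, 0.063, 0.04]]
0.035 [-0.44  0.55 -0.83] [0.4799 0.0348 0.0353]
0.045 [0.46 0.38 0.27] [0.4798 0.0348 0.0453]
0.06 [-0.17 -0.31 -0.02] [0.4797 0.0348 0.0602]
0.12 [-1.15  0.31  0.36] [0.4795 0.0348 0.1198]
scene 0.77 [320.4, 250.2] [[0.457, 0.009, 0.035], [0.486, 0.031, 0.04], [0.524, 0.059, 0.043]]
15.55
```

View pics/c5.png

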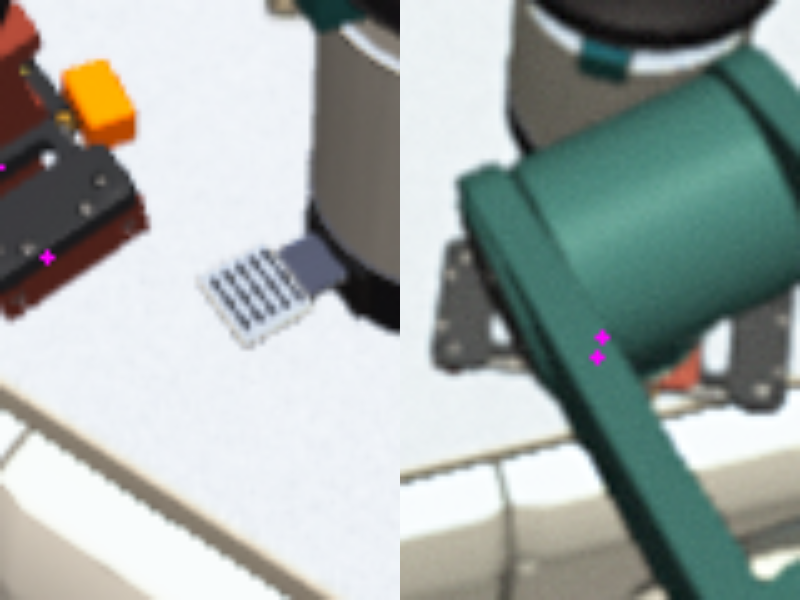

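The tread is up and untouched at (320,250). The gripper body's lower edge, though, sits about 20 mm further back along the tool than stated. So the fingertips probably ended just above the tread, and I'll go down again, guarded, and lower.

Run:
```python
from h import *
q=quat(.2)
servo_line(at(.128,.06),q,rate=.1); servo_line(at(.128,.028),q,rate=.03)
print(servo_line(at(.128,.002),q,rate=.012,contact_N=2.5),current_position(),current_force(),current_clock())
c=capture("scene"); W=cloud(c); m=silhouettes("scene","bin_lid")[0]["region"]
print(np.percentile(W[m],[3,50,97],axis=0).round(3).tolist())
```

```text
True [0.47965446 0.0347348  0.01858706] [ 0.09971947 -0.03266171  3.08514431] 19.425
[[0.517, -0.093, 0.226], [0.577, -0.026, 0.255], [0.676, 0.056, 0.267]]
```

The fingers touched at a commanded z of 0.0186, so the tips are about 20 mm shorter than stated. Now I'll press with a force guard and check the lid.

Run:
```python
from h import *
q=quat(.2)
for z in(.008,-.002,-.005):
    r=servo_line(at(.128,z),q,rate=.012,contact_N=14)
    c=capture("scene"); W=cloud(c); m=silhouettes("scene","bin_lid")[0]["region"]&(c["range_z"]>0)
    p=W[m]; n=np.linalg.svd(p-p.mean(0),full_matrices=False)[2][2]
    print(z,r,np.round(current_position(),4),np.round(current_force(),2),"top z",np.percentile(p[:,2],99).round(3),"lid tilt",np.arccos(abs(n[2])).round(2),current_clock())
    if r: break
cv2.imwrite("pics/c6.png",cv2.resize(c["image"][70:290,230:470],(640,587)))
print([(s["conf"],s["xy"]) for s in silhouettes("scene","pad")])
```

```text
0.008 False [0.4798 0.0347 0.0081] [ 0.88 -1.    4.17] top z 0.334 lid tilt 0.68 20.65
-0.002 False [ 0.479   0.0349 -0.0022] [-0.26  0.92  2.29] top z 0.378 lid tilt 1.14 21.7333
-0.005 True [ 0.4793  0.0348 -0.0046] [-2.13  0.13  9.68] top z 0.384 lid tilt 1.23 22.1417
[(0.82, [234.3, 209.5])]
```

View pics/c6.png

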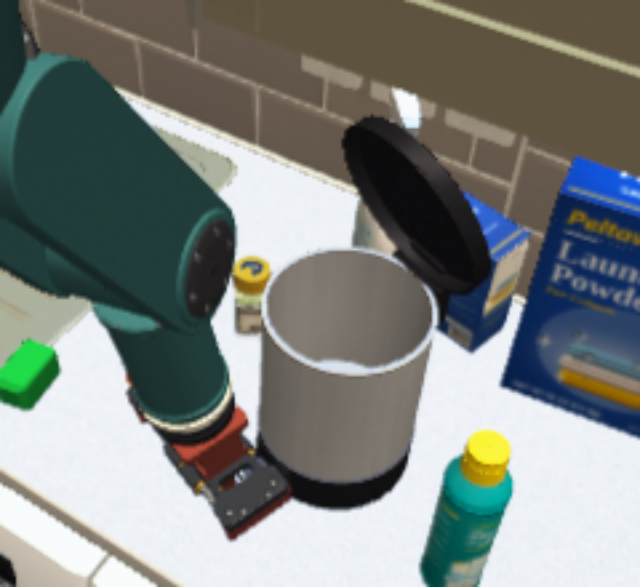

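The lid stands wide open against its stop, the rim is clear at about (362,187) and the teal pad is gone from it, so it has dropped inside. Now I'll hold briefly and let the lever up slowly.

Run:
```python
from h import *
q=quat(.2)
servo_line(at(.128,-.003),q,rate=.01); sleep(.5)
servo_line(at(.128,.010),q,rate=.01); servo_line(at(.128,.032),q,rate=.006)
print(current_force(),current_clock())
servo_line(at(.128,.09),q,rate=.06); servo_line(at(.24,.16),q,rate=.12)
c=capture("scene"); W=cloud(c)
for n in("bin_lid","tread"):
    p=W[silhouettes("scene",n)[0]["region"]]; print(n,np.percentile(p,[3,50,97],axis=0).round(3).tolist())
print(current_clock())
cv2.imwrite("pics/c7.png",cv2.resize(c["image"][110:290,230:470],(640,480)))
```

```text
[ 1.35834983 -0.65104372 -0.02332099] 28.3
bin_lid [[0.514, -0.092, 0.209], [0.58, -0.023, 0.23], [0.675, 0.06, 0.236]]Traceback (most recent call last):
  File "<stdin>", line 9, in <module>
IndexError: list index out of range
```

Run:
```python
from h import *
c=capture("scene"); W=cloud(c); p=W[238:262,304:334].reshape(-1,3); p=p[(p[:,2]>.02)&(p[:,2]<.06)]
print("tread z",np.median(p,0),len(p),current_clock())
cv2.imwrite("pics/c7.png",cv2.resize(c["image"][110:290,230:470],(640,480)))
```

```text
tread z [0.48670662 0.02906776 0.04402083] 415 30.8667
```

View pics/c7.png

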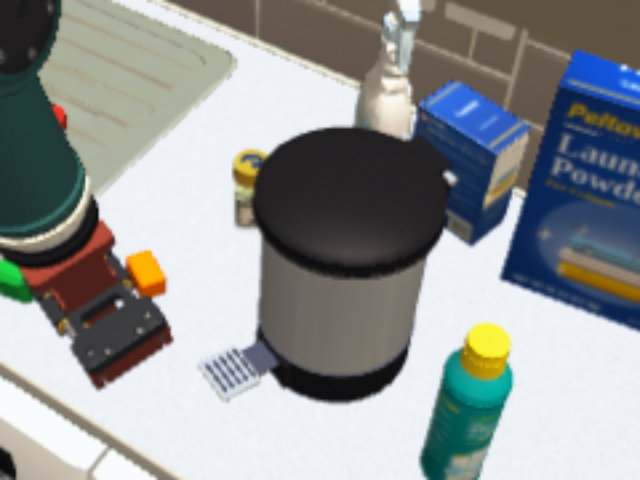

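The lid is fully shut at (362,180) and the tread is up at (319,249). The bin, jar and bottle are where they were, and the robot is clear of everything.

```bash
python3 -c "
from bench import *
print(close_job())"
```

```text
the job is handed in; nothing more can be done
None
```

I handed the job in at about 31 s: pressing the lever opened the lid to about 1.23 rad, the scourer left the rim (I take it to be inside the bin, though I couldn't see it there), the lid was let down slowly and looks fully shut, and no verdict came back.

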